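# Load a sample box into the box reader

### The arm

A 6-joint arm with a two-finger parallel gripper is mounted at the origin on the work surface. World frame = base frame: x ahead of the robot, y to its left, z up, the work surface at z = 0. Lengths are in m, angles in rad, forces in N, time in s.
With the tool pointing down it reaches from about 0.3 to 0.95 m from the base axis. Payload 3.1 kg.
Tool frame: the origin (TCP) lies between the finger pads; the fingertips stand 25 mm ahead of it and the grasp point (between the pads) lies 6 mm ahead of it; y points along the fingers, z is the direction in which the jaws open and shut, and the axes are right-handed (so a half turn about y gives the same grasp; the last joint's range is limited). The gripper opens to 85 mm and grips with 20 to 120 N. Pads are 22 mm wide; open, the fingers measure 114 mm over their backs; the gripper's body (76 mm by 85 mm) begins 54 mm behind the grasp point. The pads swing forward as they close: fully open they stand 13 mm farther back than shut.
Start: joints at [-1.228, 0.308, 1.634, -0, 1.2, -0.07], TCP at [0.251, -0.573, 0.256] pointing down, gripper open.
Joint ranges: [-3.06, 3.06], [-0.79, 1.96], [0.05, 2.63], [-1.19, 4.34], [0.05, 2.64], [-2.94, 2.94]. Speed limits (rad/s): [2.79, 2.79, 3.14, 3.14, 3.14, 3.14].

### API

Orientations are given as a rotation vector (axis times angle).
In Python, from station import status, imaging, workorder gives the robot as it stands.
- The arm moves only by the tool jog_arm, never from a script. Its argument "deltas" is a list of rows, each an object with "translation": the shift along the world's x, y, z in cm, a list of three; "twist": the turn, a rotation vector about the world's x, y, z in degrees, a list of three. In form: [{"translation": [dx, dy, dz], "twist": [wx, wy, wz]}, ...]. A call has 1 to 12 rows; each row shifts and turns the commanded pose from where the row before left it; what a row does not reach is not made up. A row lasts 1/8 s, in which the tool goes at most 62.5 mm and 10.7 degrees, less where a joint would pass 70% of its speed; a pose out of reach is approached as far as the arm can. A call is refused whole if a number of a shift passes 6.25 or a number of a turn 10.7, either way. A call with a gripper value outside its range is refused whole. "hand" is the opening, from 0 (shut) to 1 (fully open), set as the call begins (left out, the last holds). The fingers move at their own pace and stop on an object; "force" is the grip in N (left out, the last holds). Time passes only in rows, so rows that do not move let the fingers close. It gives the time, the measured TCP pose, the force and the opening at its end, in the units of the state.
- status.read_state(): the state, without advancing time (a new reading comes with each control period).
- imaging.camera(name): name is "side" or "top"; returns the picture (420x560x3 uint8, blue, green, red); there is no depth.
- imaging.get_calibration(name): a dict with "fx", "fy", "cx", "cy" (pixels), "R" (3x3) and "t" (3): a world point X has camera coordinates R X + t. Camera axes: x right, y down, z forward; pixel columns grow to the right and rows downward; lengths in m; the calibration is good to about 2 mm. A picture is of the moment at which its call begins. get_calibration takes no time and is no camera call.
- workorder.hand_in(): hands the job in, once; it reports no verdict.
The state is a dict: "time": time; "joint_positions": joint angles; "qd": joint speeds; "joint_torque": joint torques, N m; "eef_pos": TCP position; "eef_rot": TCP orientation; "wrist_force": force on the tool from outside, world axes, zero at the start; "moment": the same for the moment, N m; "grip_width": opening from 0.0 (shut) to 1.0 (fully open).
Only numpy, scipy, OpenCV 4.12 (cv2) and the standard library are available. Lean on these libraries where they do the work, as an engineer would, in place of code of your own. Each camera call takes 0.05 s, during which the arm holds its last target.

### The job

Push the blue lidded sample box from the open front of the deck down the lane between the two metal guide rails until it sits square against the black end stop, over the scan window. Neither the box nor the robot may touch either rail, so line the box up with the lane before it goes in; keep it flat on the deck, never lifted or tipped, leave the bottle, jar and tube rack where they stand, and finish clear of everything.

Things in the scene. Friction and masses are not known exactly. Their poses are not given: they have to be found in the camera images.
- box_mid (a point): Centre of the loose closed sample box (blue base, pale lid, white label; smooth upright sides, too wide to grip): 100 mm along its x, 110 mm along its y, 50 mm tall; point 25 mm above its underside, 33 mm above the table on the deck. 0.2 to 0.45 kg, slides with ordinary friction. Starts on the open front of the deck, usually off centre and askew; its x points roughly down the lane.
- reader: Fixed box reader. Origin at table height on the lane's centre line; x points down the lane from open front to end stop, y left. Dark grey deck 8 mm thick, 170 mm wide, x = -180 to +190 mm, flat and open before x = -20. Black end stop with white cover, 50 mm tall: face at x = +130, so the seated box has its centre at x = +80, y = 0. The glass scan window is flush.
- rail_left: Left guide rail (aluminium, red stripe on top), fixed on the deck; origin at the middle of its underside, at reader x = +55, y = +66, z = 8 mm. 150 mm long (reader x = -20 to +130), 8 mm thick, top 30 mm above the table. The rails' inner faces are 124 mm apart: 7 mm free on either side of the box. Must not be touched.
- rail_right: Right guide rail, same as the left one, at reader x = +55, y = -66, z = 8 mm. Must not be touched.
- amber_bottle: Bystander: loose amber bottle, 48 mm diameter, 100 mm tall, standing beside the reader; origin at the centre of its underside.
- cap_jar: Bystander: loose yellow jar with red lid, 52 mm diameter, 60 mm tall, standing beside the reader; origin at the centre of its underside.
- tube_rack: Bystander: loose small blue tube rack, 90 x 50 x 40 mm (caps stand up to 47 mm), beside the reader; origin at the centre of its underside.
- samplebox: The sample box itself; its origin lies at the centre of its underside, 25 mm below point box_mid, same axes.

How it is judged:
On the way:
1. the nose of the box is in the lane, between the rails (x of box_mid in the frame of reader above -0.05 m and y of box_mid in the frame of reader between -0.007 and 0.007 m), for 0.05 s.
At the end, for the whole second after the job is handed in: the box lies flat and still on the deck, within 5 mm of the end stop, square to the lane within 0.06 rad and off both rails (centre within 7 mm of the centre line); neither rail is touched and the three bystanders stand within 10 mm of where they were (x of box_mid in the frame of reader between 0.075 and 0.085 m and y of box_mid in the frame of reader between -0.007 and 0.007 m and angle between the x axis of box_mid and the x axis of reader, either way round below 0.06 rad and angle between box_mid's own z axis and vertical below 0.05 rad and height (world z) of box_mid between 0.03 and 0.036 m and linear speed of samplebox below 0.01 m/s and contact force between each of rail_left, rail_right and anything else below 0.2 N and distance of each of amber_bottle, cap_jar, tube_rack from where it was at the start of the episode below 0.01 m and angle between each of amber_bottle, cap_jar, tube_rack's own z axis and vertical below 0.1 rad).
It fails at once if a guide rail is touched by the box, the robot or anything else (contact force between any of rail_left, rail_right and anything else above 0.2 N).
It fails at once if the box is lifted more than about 7 mm or tipped (height (world z) of box_mid above 0.04 m or angle between box_mid's own z axis and vertical above 0.15 rad).
It fails at once if the bottle, jar or tube rack is shifted by more than 10 mm or tipped (distance of any of amber_bottle, cap_jar, tube_rack from where it was at the start of the episode above 0.01 m or angle between any of amber_bottle, cap_jar, tube_rack's own z axis and vertical above 0.3 rad).
It also fails if it takes over 72 s, if anything falls off the work surface, if the arm or the gripper's body presses on something with over 40 N, if the wrist force passes 120 N, or if a joint passes its speed limit or range.

## Working session

There is one attempt and no reset: what is moved stays moved. The work goes in short steps, Python scripts to look and compute and a tool call to move; the robot and the scene stay as the last step left them, time stands still between calls to the robot, and variables do not carry over. Pictures are saved under pics/ and viewed, and the job is handed in when it is done.

Besides the shell and the picture viewer there is one more tool, called after "Request:" in YAML: its name, and indented under it one key for each argument. jog_arm: Moves the arm, as the interface text tells. Its arguments: {"type":"object","properties":{"deltas":{"type":"array","items":{"type":"object","properties":{"translation":{"type":"array","items":{"type":"number"}},"twist":{"type":"array","items":{"type":"number"}}}}},"hand":{"type":"number"},"force":{"type":"number"}},"required":["deltas"]}

```bash
mkdir -p pics; python3 - <<'E'
from station import status, imaging
import cv2
s=status.read_state(); print(s)
for n in("top","side"):
    cv2.imwrite(f"pics/{n}0.png",imaging.camera(n)); c=imaging.get_calibration(n); print(n,c)
E
```

```text
{'time': 0.0, 'joint_positions': array([-1.22770520e+00,  3.09000890e-01,  1.63522766e+00, -2.80897580e-05,
        1.19970237e+00, -6.96891378e-02]), 'qd': array([-0.00022195, -0.00053146, -0.0005279 , -0.0003372 , -0.00104713,
       -0.00264844]), 'joint_torque': array([ 2.54176371e-05, -4.15253592e+01, -2.76667517e+01, -2.82596848e-04,
        1.02590234e-02, -2.19423892e-07]), 'eef_pos': array([ 0.25043268, -0.57177508,  0.25503   ]), 'eef_rot': array([-0.41788684,  1.99653997, -1.99182764]), 'wrist_force': array([-0.25860683, -0.18693437, -0.2403645 ]), 'moment': array([-0.03969834,  0.02060883,  0.01956438]), 'grip_width': 1.0038857158905188}
top {'fx': 501.29925472972496, 'fy': 501.29925472972496, 'cx': 279.3879092083258, 'cy': 210.1280002044969, 'R': array([[ 1.79965105e-02, -9.99838018e-01, -2.52045277e-04],
       [-9.87562376e-01, -1.77361741e-02, -1.56224140e-01],
       [ 1.56194364e-01,  3.06039981e-03, -9.87721598e-01]]), 't': array([-0.00242138,  0.60408158,  0.91036916])}
side {'fx': 447.15099637261306, 'fy': 447.15099637261306, 'cx': 273.68714131897957, 'cy': 206.0370621650233, 'R': array([[ 0.73614042, -0.67680708,  0.00542703],
       [-0.36474516, -0.40344998, -0.83915975],
       [ 0.5701388 ,  0.61575993, -0.54385794]]), 't': array([-0.4584047 ,  0.26704329,  0.53017452])}
```

View pics/top0.png

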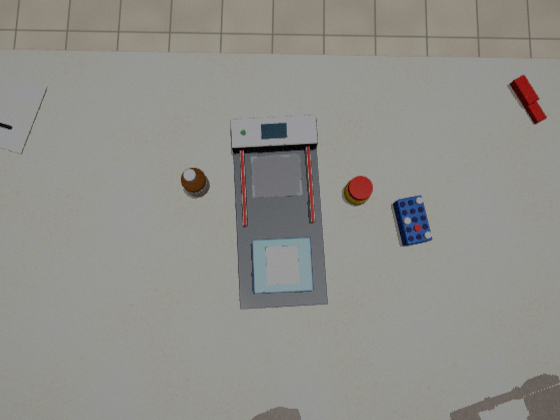

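View pics/side0.png

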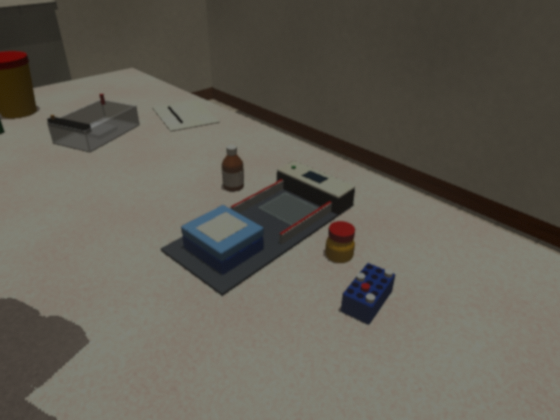

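```bash
cat > h.py <<'E'
import numpy as np, cv2
from station import imaging
cal={n:imaging.get_calibration(n) for n in("top","side")}
def proj(n,P):
    c=cal[n]; P=np.atleast_2d(P); q=P@np.array(c['R']).T+c['t']
    return np.c_[c['fx']*q[:,0]/q[:,2]+c['cx'],c['fy']*q[:,1]/q[:,2]+c['cy']]
def back(n,uv,z):
    c=cal[n]; uv=np.atleast_2d(uv); R=np.array(c['R']); C=-R.T@c['t']
    d=np.c_[(uv[:,0]-c['cx'])/c['fx'],(uv[:,1]-c['cy'])/c['fy'],np.ones(len(uv))]@R
    return C+d*((z-C[2])/d[:,2])[:,None]
E
python3 - <<'E'
import cv2
im=cv2.imread('pics/top0.png')[105:315,220:340]
cv2.imwrite('pics/top0z1.png',cv2.resize(im[:110],None,fx=5,fy=5,interpolation=cv2.INTER_CUBIC))
cv2.imwrite('pics/top0z2.png',cv2.resize(im[100:],None,fx=5,fy=5,interpolation=cv2.INTER_CUBIC))
im=cv2.imread('pics/side0.png')[155:295,155:365]
cv2.imwrite('pics/side0z.png',cv2.resize(im,None,fx=3.8,fy=3.8,interpolation=cv2.INTER_CUBIC))
E
```

```text
(no output)
```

View pics/top0z1.png

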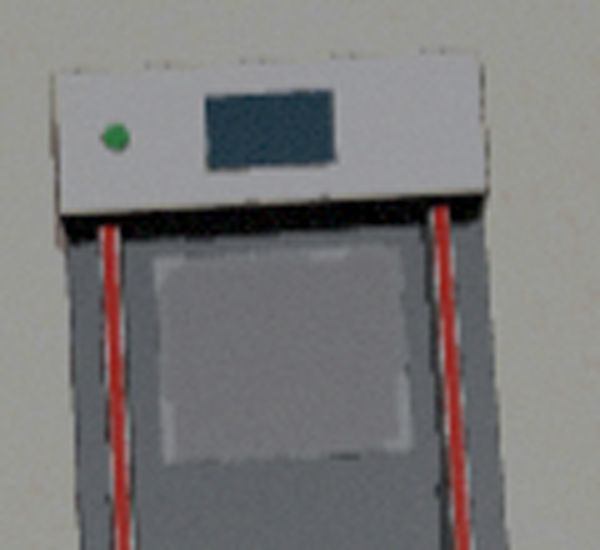

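View pics/top0z2.png

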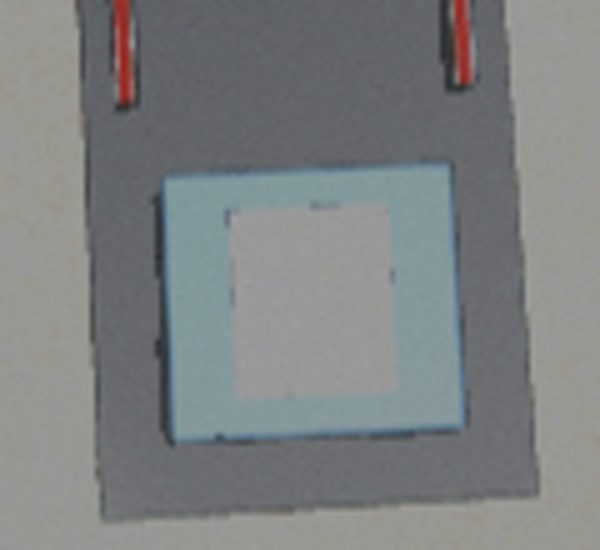

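View pics/side0z.png

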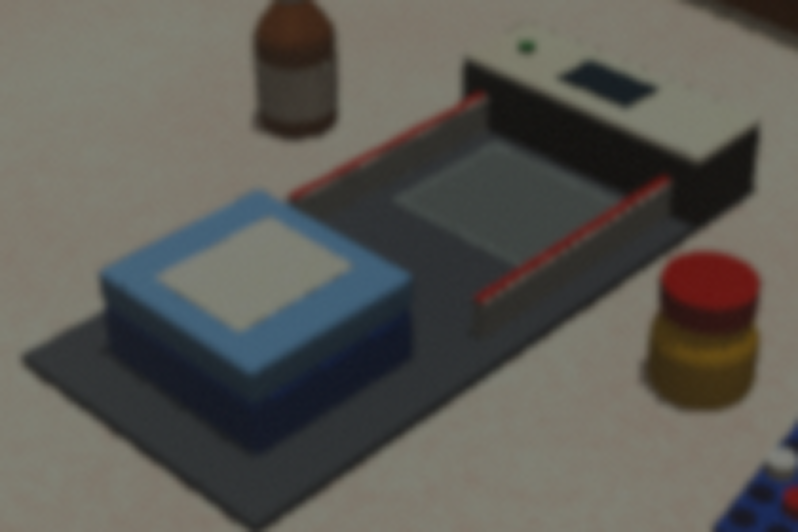

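```bash
cat >> h.py <<'E'
from scipy.optimize import least_squares
def z2(u,v,off): return [(u+.5)/5-.5+220,(v+.5)/5-.5+off]
def fit_reader_top():
    # hand-picked zoom corners (z1 off 105; z2 off 205)
    O=[z2(103,521,205),z2(539,494,205), z2(62,216,105),z2(486,192,105), z2(125,104,205),z2(462,86,205)]
    M=[[-.18,.085,.008],[-.18,-.085,.008],[.13,.085,.05],[.13,-.085,.05],[-.02,.066,.03],[-.02,-.066,.03]]
    return np.array(O),np.array(M)
def place(p,M):
    c,s=np.cos(p[2]),np.sin(p[2]); M=np.array(M)
    return np.c_[p[0]+c*M[:,0]-s*M[:,1],p[1]+s*M[:,0]+c*M[:,1],M[:,2]]
E
python3 - <<'E'
from h import *
im=cv2.imread('pics/top0.png'); hsv=cv2.cvtColor(im,cv2.COLOR_BGR2HSV)
red=((hsv[...,0]<8)|(hsv[...,0]>172))&(hsv[...,1]>120)&(hsv[...,2]>70)
for nm,(a,b) in dict(L=(236,252),R=(300,320)).items():
    ys,xs=np.nonzero(red[150:228,a:b]); 
    r=hsv[150:228,a:b].astype(float)
    P=[]
    for y in range(156,220):
        w=np.where(red[y,a:b],hsv[y,a:b,1].astype(float),0)
        if w.sum()>0: P.append([a+(w*np.arange(b-a)).sum()/w.sum(),y])
    W=back("top",np.array(P),.03); k=np.polyfit(W[:,0],W[:,1],1)
    print(nm,len(P),k,np.std(W[:,1]-np.polyval(k,W[:,0])),"yaw",np.arctan(k[0]), W[0],W[-1])
O,M=fit_reader_top()
f=lambda p:(proj("top",place(p,M))-O).ravel()
s=least_squares(f,[.5,0,0]); print("reader top",s.x,s.fun.round(2))
O=np.array([z2(163,176,205),z2(450,164,205),z2(465,430,205),z2(172,442,205)])
B=[[.05,.055,.058],[.05,-.055,.058],[-.05,-.055,.058],[-.05,.055,.058]]
b=least_squares(lambda p:(proj("top",place(p,B))-O).ravel(),[.4,0,0]); print("box",b.x,b.fun.round(2))
def rel(r,b):
    d=b[:2]-r[:2];c,s=np.cos(r[2]),np.sin(r[2]); return c*d[0]+s*d[1],-s*d[0]+c*d[1],b[2]-r[2]
print(rel(s.x,b.x))
# side
S=lambda u,v:[(u+.5)/3.8-.5+155,(v+.5)/3.8-.5+155]
O=np.array([S(24,358),S(256,528),S(464,60),S(700,163),S(480,300)])
M=[[-.18,.085,.008],[-.18,-.085,.008],[.13,.085,.05],[.13,-.085,.05],[-.02,-.066,.03]]
s2=least_squares(lambda p:(proj("side",place(p,M))-O).ravel(),[.5,0,0]); print("reader side",s2.x,s2.fun.round(2))
O=np.array([S(258,188),S(413,276),S(252,377),S(101,272)])
b2=least_squares(lambda p:(proj("side",place(p,B))-O).ravel(),[.4,0,0]); print("box",b2.x,b2.fun.round(2)); print(rel(s2.x,b2.x))
for n,p in dict(jar=(359,188),bottle=(194,180),rack=(413,220)).items(): print(n,back("top",p,.05).round(3))
E
```

```text
L 64 [0.07766226 0.03004974] 0.00028439294203349565 yaw 0.07750668765030884 [0.7139243  0.08551974 0.03      ] [0.58814616 0.07592343 0.03      ]
R 64 [ 0.07371528 -0.09958136] 0.00032586243736859295 yaw 0.07358219469856292 [ 0.71630145 -0.04705142  0.03      ] [ 0.59051643 -0.05602113  0.03      ]
reader top [0.60129674 0.01080486 0.0768553 ] [-0.53  0.41  0.11  0.54 -1.44  0.09  1.   -0.09  0.14 -0.33  0.73 -0.71]
box [0.49936223 0.0015103  0.06062869] [-0.61 -0.39  0.67 -0.49  0.5   0.32 -0.56  0.5 ]
(np.float64(-0.10234724037250924), np.float64(-0.0014406197099406156), np.float64(-0.01622660424731908))
reader side [0.60159964 0.00836493 0.07492398] [-0.84 -0.64  0.31  0.23 -0.37 -1.27  0.7  -0.13  0.16  0.92]
box [ 4.99216737e-01 -1.31189185e-04  7.01956778e-02] [ 0.31 -0.18  1.11  0.19  0.1  -0.25 -1.51 -0.09]
(np.float64(-0.10273163702777423), np.float64(-0.0008085215564072063), np.float64(-0.00472830348006098))
jar [[ 0.649 -0.144  0.05 ]]
bottle [[0.659 0.174 0.05 ]]
rack [[ 0.589 -0.246  0.05 ]]
```

```bash
cat > tgt.py <<'E'
import numpy as np
from scipy.spatial.transform import Rotation as R
from station import status
r=np.array([.6013,.0108,.0757])
s=status.read_state(); Rt=R.from_rotvec(s['eef_rot']); A=Rt.as_matrix()
print("t",s['time'],"pos",s['eef_pos'].round(4),"F",s['wrist_force'].round(2),"grip",s['grip_width'], "moment",s['moment'].round(2))
c,sn=np.cos(r[2]),np.sin(r[2])
d=s['eef_pos'][:2]-r[:2]; print("reader xy mm",(1000*np.array([c*d[0]+sn*d[1],-sn*d[0]+c*d[1]])).round(1))
best=None
for sg in(1,-1):
    z=np.array([-sn,c,0])*sg; y=np.array([0,0,-1.]); x=np.cross(y,z)
    w=(R.from_matrix(np.c_[x,y,z])*Rt.inv()).as_rotvec(degrees=True)
    print("twist to go deg",w.round(2))
E
python3 tgt.py; python3 - <<'E'
import numpy as np
r=np.array([.6013,.0108,.0757]);c,s=np.cos(r[2]),np.sin(r[2])
for x in(-.21,-.19,-.1635,-.08,-.02,.019): print(x,(r[0]+c*x-s*-.001).round(4),(r[1]+s*x-c*.001).round(4))
E
```

```text
t 0.1 pos [ 0.2505 -0.5718  0.2552] F [-0.91  0.4   0.01] grip 0.99712621662903 moment [ 0.02 -0.01  0.  ]
reader xy mm [-393.9 -554.4]
twist to go deg [ 3.0000e-02 -1.7000e-01  1.6068e+02]
twist to go deg [ -0.12  -0.02 -19.32]
-0.21 0.392 -0.0061
-0.19 0.4119 -0.0046
-0.1635 0.4383 -0.0026
-0.08 0.5216 0.0038
-0.02 0.5814 0.0083
0.019 0.6203 0.0112
```

Request:
jog_arm:
  deltas:
    - {"translation": [1.15,4.7,0],"twist": [0,0,-1.6]}
    - {"translation": [1.15,4.7,0],"twist": [0,0,-1.6]}
    - {"translation": [1.15,4.7,0],"twist": [0,0,-1.6]}
    - {"translation": [1.15,4.7,0],"twist": [0,0,-1.6]}
    - {"translation": [1.15,4.7,0],"twist": [0,0,-1.6]}
    - {"translation": [1.15,4.7,0],"twist": [0,0,-1.6]}
    - {"translation": [1.15,4.7,0],"twist": [0,0,-1.6]}
    - {"translation": [1.15,4.7,0],"twist": [0,0,-1.6]}
    - {"translation": [1.15,4.7,0],"twist": [0,0,-1.6]}
    - {"translation": [1.15,4.7,0],"twist": [0,0,-1.6]}
    - {"translation": [1.15,4.7,0],"twist": [0,0,-1.6]}
    - {"translation": [1.15,4.7,0],"twist": [0,0,-1.6]}
  hand: 0.5

```text
time: 1.6
eef_pos: [0.3886, -0.0069, 0.2561]
eef_rot: [-0.084, 2.182, -2.182]
wrist_force: [1.6, 0.0, 0.1]
grip_width: 0.498
```

```bash
python3 tgt.py
```

```text
t 1.6 pos [ 0.3886 -0.0069  0.2561] F [1.63 0.04 0.08] grip 0.4983648882984664 moment [-0.02 -0.05  0.  ]
reader xy mm [-213.5   -1.6]
twist to go deg [-2.0000e-02  1.0000e-02  1.7994e+02]
twist to go deg [ 0.01  0.01 -0.06]
```

Request:
jog_arm:
  deltas:
    - {"translation": [0,0.05,-4],"twist": [0,0,0]}
    - {"translation": [0,0,-4],"twist": [0,0,0]}
    - {"translation": [0,0,-4],"twist": [0,0,0]}
    - {"translation": [0,0,-3],"twist": [0,0,0]}
    - {"translation": [0,0,-3],"twist": [0,0,0]}
    - {"translation": [0,0,-1.5],"twist": [0,0,0]}
    - {"translation": [0,0,-0.5],"twist": [0,0,0]}
    - {"translation": [0,0,0],"twist": [0,0,0]}

```text
time: 2.6
eef_pos: [0.3886, -0.008, 0.0562]
eef_rot: [-0.085, 2.182, -2.182]
wrist_force: [0.0, 0.3, 0.3]
grip_width: 0.497
```

```bash
python3 tgt.py;python3 - <<'E'
from station import imaging
import cv2
for n in("top","side"): cv2.imwrite(f"pics/{n}1.png",imaging.camera(n))
im=cv2.imread('pics/side1.png')[155:295,125:365]
cv2.imwrite('pics/side1z.png',cv2.resize(im,None,fx=3.3,fy=3.3,interpolation=cv2.INTER_CUBIC))
E
```

```text
t 2.6 pos [ 0.3886 -0.008   0.0562] F [0.01 0.26 0.32] grip 0.49712523687001836 moment [0.01 0.02 0.  ]
reader xy mm [-213.5   -2.7]
twist to go deg [ 4.0000e-02 -1.0000e-02  1.7988e+02]
twist to go deg [-0.   -0.03 -0.12]
```

View pics/side1z.png

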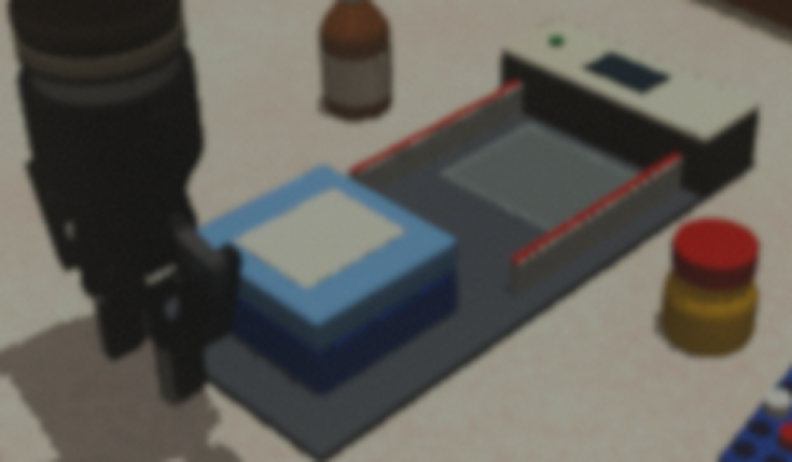

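View pics/top1.png

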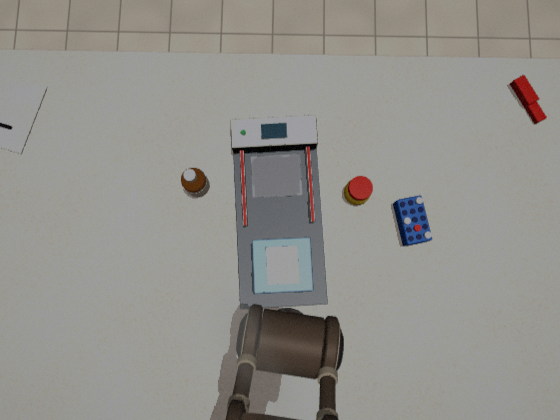

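Request:
jog_arm:
  deltas:
    - {"translation": [1.5,0.16,0],"twist": [0,0,-0.1]}
    - {"translation": [1.5,0.16,0],"twist": [0,0,0]}
    - {"translation": [1.0,0.13,0],"twist": [0,0,0]}
    - {"translation": [0.5,0.04,0],"twist": [0,0,0]}
    - {"translation": [0.3,0.02,0],"twist": [0,0,0]}
    - {"translation": [0.2,0.02,0],"twist": [0,0,0]}
    - {"translation": [0.3,0.02,0],"twist": [0,0,0]}
    - {"translation": [0.5,0.04,0],"twist": [0,0,0]}
    - {"translation": [0.5,0.04,0],"twist": [0,0,0]}
    - {"translation": [0.5,0.04,0],"twist": [0,0,0]}
    - {"translation": [0.3,0.02,0],"twist": [0,0,0]}
    - {"translation": [0,0,0],"twist": [0,0,0]}

```text
time: 4.2
eef_pos: [0.4605, -0.0011, 0.0564]
eef_rot: [-0.082, 2.182, -2.182]
wrist_force: [-1.0, 0.2, -0.1]
grip_width: 0.5
```

```bash
cat > look.py <<'E'
import sys,cv2
from station import imaging
k=sys.argv[1]
im={n:imaging.camera(n) for n in("top","side")}
for n in im: cv2.imwrite(f"pics/{n}{k}.png",im[n])
a=cv2.resize(im["top"][105:315,220:340],None,fx=2.8,fy=2.8,interpolation=cv2.INTER_CUBIC)
b=cv2.resize(im["side"][155:295,155:365],None,fx=2,fy=2,interpolation=cv2.INTER_CUBIC)
import numpy as np
c=np.zeros((590,780,3),np.uint8); c[:a.shape[0],:a.shape[1]]=a; c[:b.shape[0],345:345+b.shape[1]]=b
cv2.imwrite(f"pics/c{k}.png",c)
E
python3 tgt.py; python3 look.py 2
```

```text
t 4.2 pos [ 0.4605 -0.0011  0.0564] F [-1.02  0.24 -0.11] grip 0.5004817352689646 moment [-0.01  0.13  0.02]
reader xy mm [-141.3   -1.2]
twist to go deg [-1.2000e-01  0.0000e+00  1.7998e+02]
twist to go deg [ 0.    0.08 -0.02]
```

View pics/c2.png

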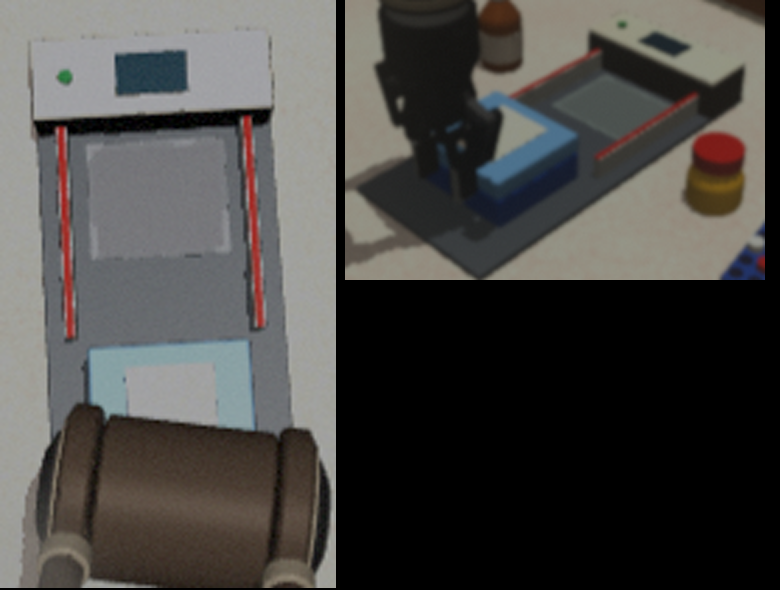

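```bash
cat > box.py <<'E'
import sys
from h import *
r=np.array([.6013,.0108,.0757]);c,s=np.cos(r[2]),np.sin(r[2])
a=[float(v) for v in sys.argv[1:5]]
O=np.array([[(a[i]+.5)/2.8-.5+220,(a[i+1]+.5)/2.8-.5+105] for i in(0,2)])
W=back("top",O,.058)[:,:2]-r[:2]
L=np.c_[c*W[:,0]+s*W[:,1],-s*W[:,0]+c*W[:,1]]
d=L[0]-L[1]; print((L*1000).round(1),"mid y",L[:,1].mean()*1000,"front x",L[:,0].mean()*1000,"yaw",np.arctan2(-d[0],d[1]),"width",np.hypot(*d))
E
python3 box.py 90 349 249 341
python3 - <<'E'
import cv2
im=cv2.imread('pics/top2.png')[195:265,225:335]
cv2.imwrite('pics/top2z.png',cv2.resize(im,None,fx=7,fy=7,interpolation=cv2.INTER_CUBIC))
E
```

```text
[[-32.6  51.3]
 [-33.3 -55.5]] mid y -2.0921462294455595 front x -32.94827568456188 yaw -0.007121104541362272 width 0.10683515647135505
```

View pics/top2z.png

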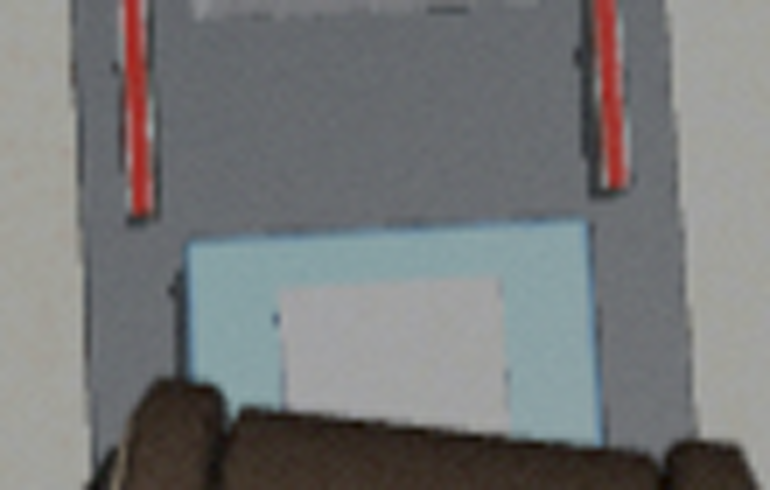

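Request:
jog_arm:
  deltas:
    - {"translation": [0.2,0.02,0],"twist": [0,0,0]}
    - {"translation": [0.4,0.05,0],"twist": [0,0,0]}
    - {"translation": [0.5,0.06,0],"twist": [0,0,0]}
    - {"translation": [0.5,0.06,0],"twist": [0,0,0]}
    - {"translation": [0.5,0.06,0],"twist": [0,0,0]}
    - {"translation": [0.5,0.06,0],"twist": [0,0,0]}
    - {"translation": [0.5,0.06,0],"twist": [0,0,0]}
    - {"translation": [0.5,0.06,0],"twist": [0,0,0]}
    - {"translation": [0.4,0.04,0],"twist": [0,0,0]}
    - {"translation": [0,0,0],"twist": [0,0,0]}

```text
time: 5.55
eef_pos: [0.5008, 0.0036, 0.0566]
eef_rot: [-0.081, 2.182, -2.182]
wrist_force: [-0.2, 0.5, -1.5]
grip_width: 0.503
```

```bash
python3 tgt.py; python3 look.py 3;python3 - <<'E'
import cv2
im=cv2.imread('pics/top3.png')[165:245,225:335]
cv2.imwrite('pics/top3z.png',cv2.resize(im,None,fx=7,fy=7,interpolation=cv2.INTER_CUBIC))
E
```

```text
t 5.55 pos [0.5008 0.0036 0.0566] F [-0.24  0.55 -1.46] grip 0.5031511367991517 moment [-0.01  0.09  0.01]
reader xy mm [-100.8    0.4]
twist to go deg [-1.7000e-01  0.0000e+00  1.7998e+02]
twist to go deg [ 0.    0.11 -0.02]
```

View pics/top3z.png

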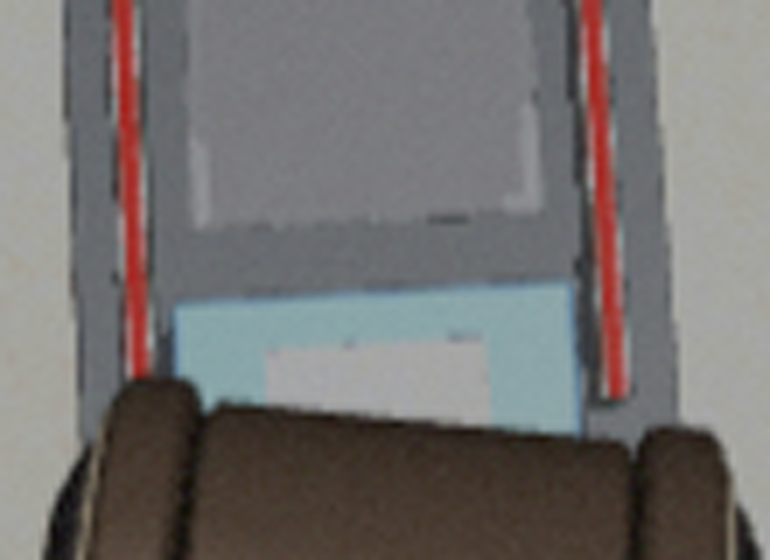

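View pics/c3.png

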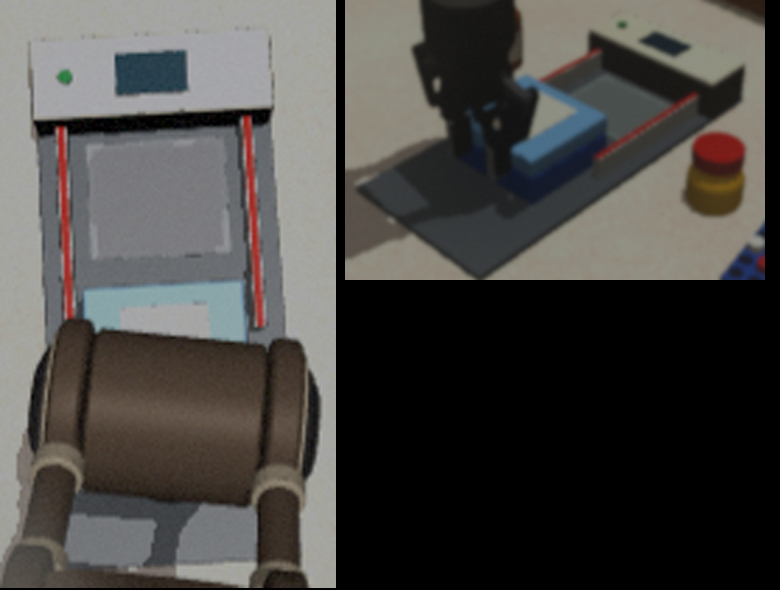

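```bash
cat > b7.py <<'E'
import sys
from h import *
r=np.array([.6013,.0108,.0757]);c,s=np.cos(r[2]),np.sin(r[2])
a=[float(v) for v in sys.argv[1:5]]; off=float(sys.argv[5])
O=np.array([[(a[i]+.5)/7-.5+225,(a[i+1]+.5)/7-.5+off] for i in(0,2)])
W=back("top",O,.058)[:,:2]-r[:2]
L=np.c_[c*W[:,0]+s*W[:,1],-s*W[:,0]+c*W[:,1]]
d=L[0]-L[1]; print((L*1000).round(1),"mid y",L[:,1].mean()*1000,"front x",L[:,0].mean()*1000,"yaw",np.arctan2(-d[0],d[1]),"width",np.hypot(*d))
E
python3 b7.py 190 241 588 219 195; python3 b7.py 176 304 572 281 165
```

```text
[[-31.9  51.5]
 [-32.2 -55.5]] mid y -2.011464918344669 front x -32.06347890547213 yaw -0.002131795799446475 width 0.1070135039038293
[[  8.2  53.3]
 [  8.3 -53.9]] mid y -0.2901430133749917 front x 8.24099231578683 yaw 0.0010622449268540143 width 0.10720017066841267
```

Request:
jog_arm:
  deltas:
    - {"translation": [0.3,0.02,0],"twist": [0,0,0]}
    - {"translation": [0.6,0.045,0],"twist": [0,0,0]}
    - {"translation": [0.8,0.06,0],"twist": [0,0,0]}
    - {"translation": [0.8,0.06,0],"twist": [0,0,0]}
    - {"translation": [0.8,0.06,0],"twist": [0,0,0]}
    - {"translation": [0.8,0.06,0],"twist": [0,0,0]}
    - {"translation": [0.8,0.06,0],"twist": [0,0,0]}
    - {"translation": [0.8,0.06,0],"twist": [0,0,0]}
    - {"translation": [0.8,0.06,0],"twist": [0,0,0]}
    - {"translation": [0.6,0.045,0],"twist": [0,0,0]}
    - {"translation": [0.4,0.03,0],"twist": [0,0,0]}
    - {"translation": [0,0,0],"twist": [0,0,0]}

```text
time: 7.15
eef_pos: [0.5756, 0.0092, 0.0565]
eef_rot: [-0.081, 2.182, -2.182]
wrist_force: [-0.6, -0.2, -0.4]
grip_width: 0.499
```

```bash
python3 tgt.py; python3 look.py 4;python3 - <<'E'
import cv2
im=cv2.imread('pics/top4.png')[125:205,225:335]
cv2.imwrite('pics/top4z.png',cv2.resize(im,None,fx=7,fy=7,interpolation=cv2.INTER_CUBIC))
E
```

```text
t 7.15 pos [0.5756 0.0092 0.0565] F [-0.63 -0.17 -0.4 ] grip 0.49885823650634714 moment [-0.01  0.12  0.05]
reader xy mm [-25.8   0.3]
twist to go deg [-1.5000e-01  0.0000e+00  1.7999e+02]
twist to go deg [ 0.    0.09 -0.01]
```

View pics/top4z.png

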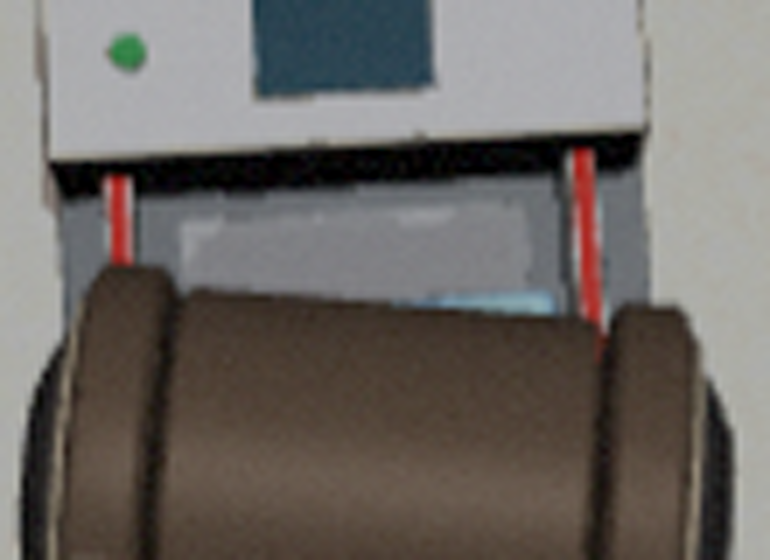

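View pics/c4.png

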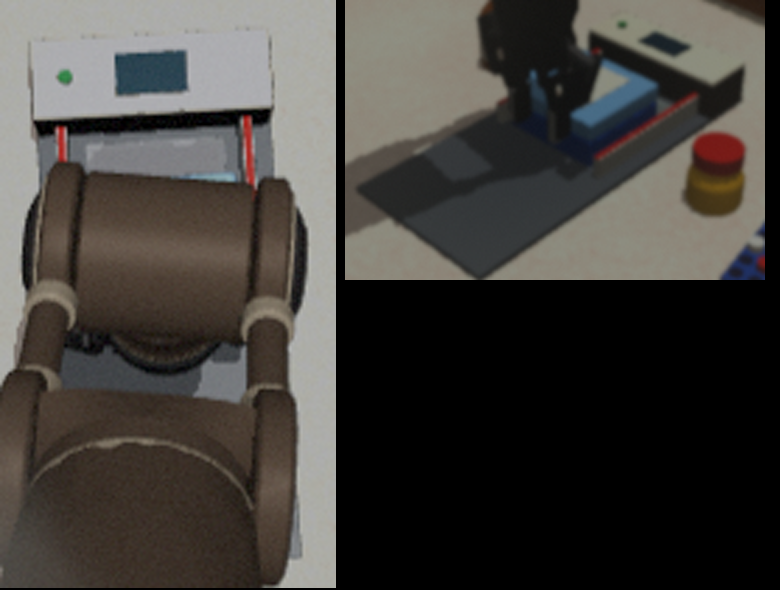

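```bash
python3 b7.py 176 314 553 291 125
```

```text
[[ 82.9  49.7]
 [ 83.4 -53.6]] mid y -1.9805335001782423 front x 83.14236520761385 yaw 0.004760091046117633 width 0.10333598453643139
```

Request:
jog_arm:
  deltas:
    - {"translation": [0.3,0.02,0],"twist": [0,0,0]}
    - {"translation": [0.5,0.04,0],"twist": [0,0,0]}
    - {"translation": [0.5,0.04,0],"twist": [0,0,0]}
    - {"translation": [0.5,0.04,0],"twist": [0,0,0]}
    - {"translation": [0.5,0.04,0],"twist": [0,0,0]}
    - {"translation": [0.5,0.035,0],"twist": [0,0,0]}
    - {"translation": [0.4,0.03,0],"twist": [0,0,0]}
    - {"translation": [0.3,0.02,0],"twist": [0,0,0]}
    - {"translation": [0.2,0.015,0],"twist": [0,0,0]}
    - {"translation": [0.2,0.015,0],"twist": [0,0,0]}
    - {"translation": [0,0,0],"twist": [0,0,0]}

```text
time: 8.62
eef_pos: [0.6142, 0.0122, 0.0563]
eef_rot: [-0.082, 2.182, -2.182]
wrist_force: [-2.0, 0.2, -1.0]
grip_width: 0.501
```

```bash
python3 tgt.py
```

```text
t 8.625 pos [0.6142 0.0122 0.0563] F [-1.96  0.21 -0.99] grip 0.5011173058979836 moment [-0.05  0.27  0.02]
reader xy mm [13.   0.4]
twist to go deg [-1.1000e-01 -0.0000e+00  1.7999e+02]
twist to go deg [-0.    0.07 -0.01]
```

Request:
jog_arm:
  deltas:
    - {"translation": [0.1,0.008,0],"twist": [0,0,0]}
    - {"translation": [0.1,0.008,0],"twist": [0,0,0]}
    - {"translation": [0.1,0.008,0],"twist": [0,0,0]}
    - {"translation": [0.1,0.008,0],"twist": [0,0,0]}
    - {"translation": [0.1,0.008,0],"twist": [0,0,0]}
    - {"translation": [0.1,0.008,0],"twist": [0,0,0]}
    - {"translation": [0,0,0],"twist": [0,0,0]}
    - {"translation": [0,0,0],"twist": [0,0,0]}

```text
time: 9.62
eef_pos: [0.6201, 0.0126, 0.0563]
eef_rot: [-0.082, 2.182, -2.182]
wrist_force: [-1.7, -0.7, -0.3]
grip_width: 0.505
```

```bash
python3 tgt.py; python3 look.py 5
```

```text
t 9.625 pos [0.6201 0.0126 0.0563] F [-1.71 -0.75 -0.27] grip 0.5048834350170145 moment [-0.05  0.31  0.09]
reader xy mm [18.8  0.4]
twist to go deg [-7.0000e-02 -0.0000e+00  1.7999e+02]
twist to go deg [-0.    0.05 -0.01]
```

View pics/c5.png

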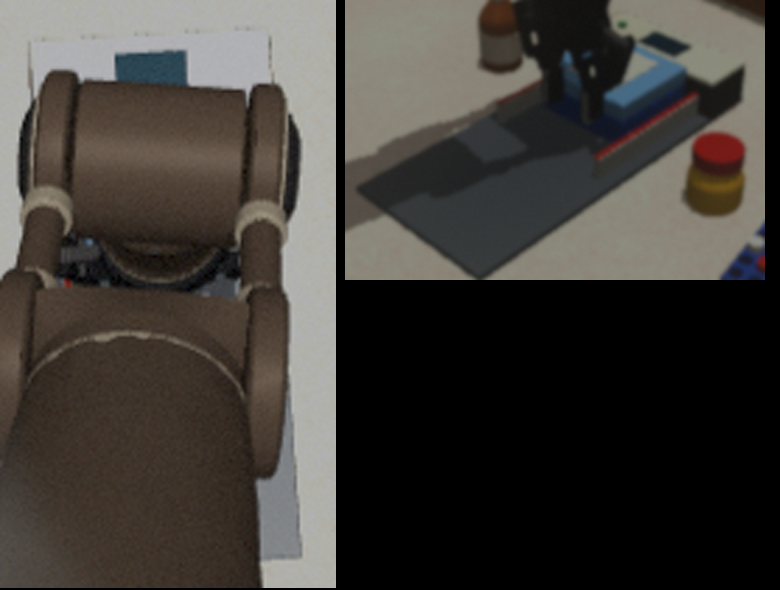

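Not yet at the stop by force. Creeping on in half-millimetre rows.

Request:
jog_arm:
  deltas:
    - {"translation": [0.05,0.004,0],"twist": [0,0,0]}
    - {"translation": [0.05,0.004,0],"twist": [0,0,0]}
    - {"translation": [0.05,0.004,0],"twist": [0,0,0]}
    - {"translation": [0,0,0],"twist": [0,0,0]}

```text
time: 10.22
eef_pos: [0.6212, 0.0127, 0.0563]
eef_rot: [-0.083, 2.183, -2.183]
wrist_force: [-2.9, 0.5, 1.3]
grip_width: 0.5
```

Request:
jog_arm:
  deltas:
    - {"translation": [0.05,0.004,0],"twist": [0,0,0]}
    - {"translation": [0.05,0.004,0],"twist": [0,0,0]}
    - {"translation": [0,0,0],"twist": [0,0,0]}

```text
time: 10.6
eef_pos: [0.6212, 0.0127, 0.0563]
eef_rot: [-0.086, 2.184, -2.184]
wrist_force: [-5.2, -0.6, 3.4]
grip_width: 0.498
```

Request:
jog_arm:
  deltas:
    - {"translation": [0.05,0.004,0],"twist": [0,0,0]}
    - {"translation": [0,0,0],"twist": [0,0,0]}

```text
time: 10.85
eef_pos: [0.6212, 0.0127, 0.0563]
eef_rot: [-0.087, 2.184, -2.184]
wrist_force: [-7.2, -0.6, 5.3]
grip_width: 0.5
```

Request:
jog_arm:
  deltas:
    - {"translation": [-0.3,-0.02,0],"twist": [0,0,0]}
    - {"translation": [-0.6,-0.045,0],"twist": [0,0,0]}
    - {"translation": [-1.5,-0.11,0],"twist": [0,0,0]}
    - {"translation": [-2,-0.15,0],"twist": [0,0,0]}
    - {"translation": [-3,-0.23,0],"twist": [0,0,0]}
    - {"translation": [-3,-0.23,0],"twist": [0,0,0]}
    - {"translation": [-3,-0.23,0],"twist": [0,0,0]}
    - {"translation": [-3,-0.23,2],"twist": [0,0,0]}
    - {"translation": [-3,-0.23,4],"twist": [0,0,0]}
    - {"translation": [-2,0,5],"twist": [0,0,0]}
    - {"translation": [-1,0,5],"twist": [0,0,0]}
    - {"translation": [0,0,2],"twist": [0,0,0]}

```text
time: 12.35
eef_pos: [0.3991, -0.002, 0.2393]
eef_rot: [-0.076, 2.179, -2.181]
wrist_force: [-0.3, 0.9, 0.3]
grip_width: 0.501
```

```bash
python3 tgt.py; python3 look.py 6;python3 - <<'E'
import cv2
im=cv2.imread('pics/top6.png')[125:205,225:335]
cv2.imwrite('pics/top6z.png',cv2.resize(im,None,fx=7,fy=7,interpolation=cv2.INTER_CUBIC))
im=cv2.imread('pics/side6.png')[155:255,235:365]
cv2.imwrite('pics/side6z.png',cv2.resize(im,None,fx=5.5,fy=5.5,interpolation=cv2.INTER_CUBIC))
E
```

```text
t 12.35 pos [ 0.3991 -0.002   0.2393] F [-0.33  0.9   0.29] grip 0.5010366191302918 moment [-0.01  0.02 -0.01]
reader xy mm [-202.6    2.5]
twist to go deg [-5.8000e-01  6.0000e-02  1.7999e+02]
twist to go deg [ 0.04  0.37 -0.01]
```

View pics/top6z.png

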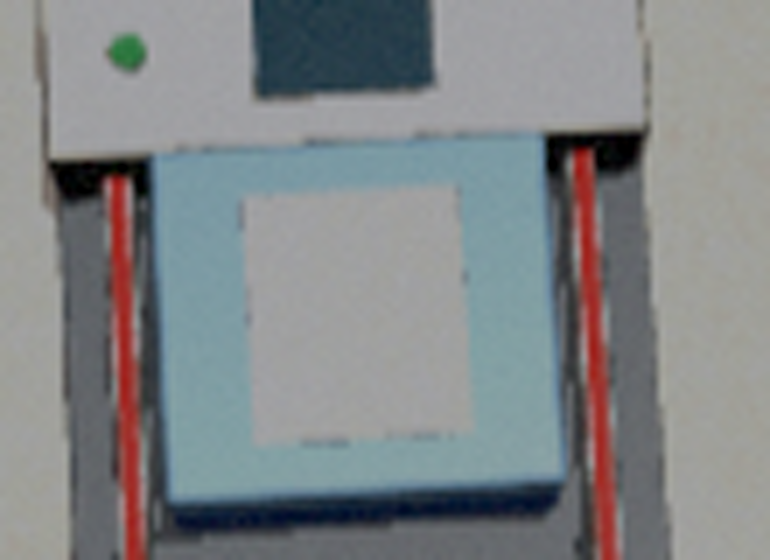

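View pics/side6z.png

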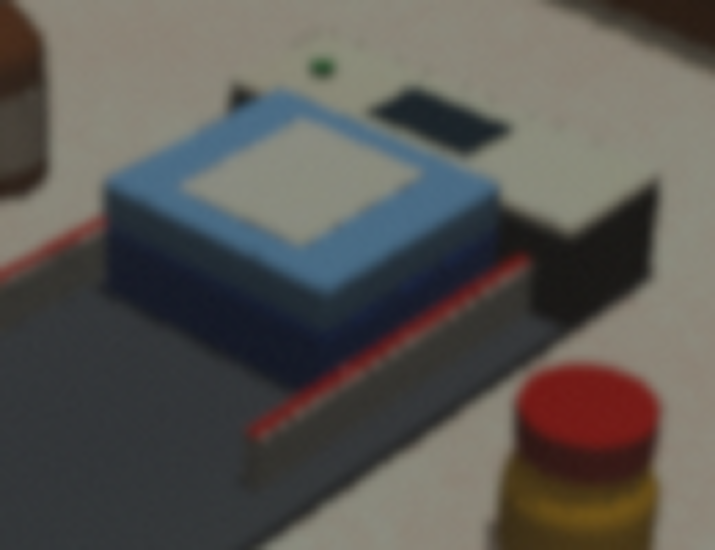

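View pics/top6.png

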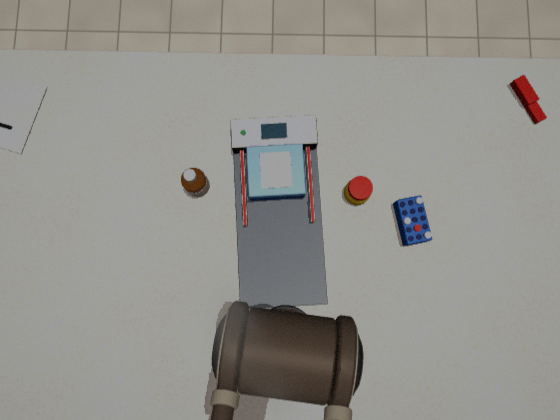

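```bash
python3 b7.py 153 155 545 134 125; python3 b7.py 170 502 562 481 125
python3 - <<'E'
import cv2,numpy as np
a=cv2.imread('pics/top0.png').astype(int);b=cv2.imread('pics/top6.png').astype(int)
for n,(x0,x1,y0,y1) in dict(bottle=(175,215,160,205),jar=(338,380,170,212),rack=(388,438,188,252)).items():
    print(n,np.abs(a-b)[y0:y1,x0:x1].mean().round(2))
E
```

```text
[[128.1  53.8]
 [127.9 -54.3]] mid y -0.2536953276721827 front x 127.99476896323519 yaw -0.0024567726869305826 width 0.10817945932710686
[[ 30.8  53.8]
 [ 30.4 -52.6]] mid y 0.6039352723891146 front x 30.599526953921533 yaw -0.0033005913393310085 width 0.10647858964012538
bottle 6.68
jar 6.6
rack 6.46
```

Request:
jog_arm:
  deltas:
    - {"translation": [0,0,0],"twist": [0,0,0]}
    - {"translation": [0,0,0],"twist": [0,0,0]}

```text
time: 12.7
eef_pos: [0.3975, -0.0018, 0.2345]
eef_rot: [-0.087, 2.185, -2.184]
wrist_force: [-0.8, -0.6, 0.1]
grip_width: 0.502
```

```bash
python3 -c "
from station import workorder
print(workorder.hand_in())"
```

```text
the job is handed in; nothing more can be done
None
```

I pushed the box from behind with both half-open fingertips, from the open front into the lane and up to the end stop. I corrected about 2 mm of sideways offset while its nose entered the lane. I stopped when the tool stopped advancing and the wrist force rose to about 7 N, then backed straight out, raised the arm clear and handed in at 12.7 s.

- **Box pose:** in the last top view the box centre is at about x = 79 mm, y = 0 mm in the reader frame, with a yaw error of about 0.003 rad. It lies flat, with daylight to both rails.
- **Bystanders:** the bottle, jar and tube rack look the same as in the first picture.
- **Measurements that disagreed:**
  - The lid measures 1 to 4 mm smaller in the images than stated.
  - While the arm partly hid the box, one corner-based reading put it 2 mm off centre; the later unobstructed view showed it centred.
- **Not measured directly:** rail contact. I judged it from the clearance in the images and the low wrist forces during the push.

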